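# Load the orbital shaker

## Task

Load the shaker: take the conical flask, the sample jar, the amber bottle and the vial from the white bench liner and seat each one upright in the spring clamp of its own size on the shaker platform, all the way down on the clamp's base. There are samples inside, so do not drop them or tip them over, and leave the empty beaker standing where it is.

Things in the scene. Friction and masses are not known exactly. Their poses are not given: they have to be found in the camera images.
- shaker: orbital shaker, still and fixed, at the robot's left: white housing, sloping control panel on its -x side (150 mm from the origin), square drilled aluminium platform 250 x 250 mm, its top 80 mm above the worktop. Four round steel spring clamps are screwed to it at (+-60, +-60) mm, shuffled at each start. Origin: below the platform's centre at worktop height, x and y along its edges, z up.
- clamp_flask: largest of the four spring clamps on the shaker, for a 66 mm vessel: 67 mm between facing leaves. Origin: on its axis, under its base disc, z up; the vessel's floor is 3 mm above. Four 13 mm wide leaves at +-45 and +-135 degrees, flared tips 36 mm above the origin, spring outward if pushed (1 to 2 N each for 8 mm), re-centre the vessel and guide one that comes down up to 6 mm off.
- clamp_jar: second largest of the four spring clamps on the shaker, for a 54 mm vessel: 55 mm between facing leaves. Origin: on its axis, under its base disc, z up; the vessel's floor is 3 mm above. Four 13 mm wide leaves at +-45 and +-135 degrees, flared tips 36 mm above the origin, spring outward if pushed (1 to 2 N each for 8 mm), re-centre the vessel and guide one that comes down up to 6 mm off.
- clamp_bottle: second smallest of the four spring clamps on the shaker, for a 44 mm vessel: 45 mm between facing leaves. Origin: on its axis, under its base disc, z up; the vessel's floor is 3 mm above. Four 13 mm wide leaves at +-45 and +-135 degrees, flared tips 34 mm above the origin, spring outward if pushed (1 to 2 N each for 8 mm), re-centre the vessel and guide one that comes down up to 6 mm off.
- clamp_vial: smallest of the four spring clamps on the shaker, for a 27 mm vessel: 29 mm between facing leaves. Origin: on its axis, under its base disc, z up; the vessel's floor is 3 mm above. Four 13 mm wide leaves at +-45 and +-135 degrees, flared tips 32 mm above the origin, spring outward if pushed (1 to 2 N each for 8 mm), re-centre the vessel and guide one that comes down up to 6 mm off.
- flask: clear glass conical flask with a small yellow tag, one of four vessels upright on a white bench liner (290 x 300 mm, 2 mm thick) at the robot's right: 94 mm high, about 60 g. The base, 66 mm across, is straight up to 16 mm, then narrows to the neck, 27 mm across from 68 to 94 mm above the origin: grip it at about 85 mm. Origin: centre of the underside, z up.
- jar: pale plastic sample jar with a white label band and a ribbed white screw lid, upright on the white liner: body 54 mm diameter, 74 mm high, about 120 g. The lid, 57 mm across, runs from 56 to 74 mm above the origin: grip it there. Origin: centre of the underside, z up.
- amber_bottle: brown glass bottle with a black screw cap, upright on the white liner: 44 mm diameter, 78 mm high, about 110 g. The body keeps its width up to 60 mm above the origin: grip it at about 58 mm. Origin: centre of the underside, z up.
- sample_vial: slim clear glass vial with a black screw cap, upright on the white liner: 27 mm diameter, 74 mm high, about 45 g. The cap, 25 mm across, runs from 54 to 74 mm above the origin: grip it there. Origin: centre of the underside, z up.
- empty_beaker: empty clear glass beaker, 70 mm diameter, 88 mm high, standing loose beyond the liner; not part of the job. Origin: centre of the underside, z up.
Not all that is in view belongs to the job. There is more than one size of the amber_bottle; the one meant has the size given above. Leave any blue look-alike of the jar alone.

How it is judged:
By the outcome, as a careful person would: the job done as asked, in the order asked, and still so for the second after the job is handed in, with the robot touching nothing.
It also fails if it takes over 112 s, if anything falls off the work surface, if the arm or the gripper's body presses on something with over 40 N, if the wrist force passes 120 N, or if a joint passes its speed limit or range.

## Robot

A 6-joint arm with a two-finger parallel gripper is mounted at the origin on a cart in front of the work surface, level with it; the furniture and walls round the work are solid. World frame = base frame: x ahead of the robot, y to its left, z up, the work surface at z = 0. Lengths are in m, angles in rad, forces in N, time in s.
With the tool pointing down it reaches from about 0.3 to 0.775 m from the base axis. Payload 14.6 kg.
Tool frame: the origin (TCP) lies at the very end of the fingers, on their centre line; the grasp point (between the pads) lies 19 mm behind it; z points along the fingers, y is the line along which they close (so a half turn about z gives the same grasp; the last joint's range is limited). The gripper opens to 85 mm and grips with 20 to 120 N. Pads are 22 mm wide; open, the fingers measure 114 mm over their backs; the gripper's body (76 mm by 85 mm) begins 54 mm behind the grasp point. The pads swing forward as they close: fully open they stand 13 mm farther back than shut.
Start: joints at [-1.212, 0.3, 1.521, -0, 1.321, -0.067], TCP at [0.227, -0.501, 0.231] pointing down, gripper open.
Joint ranges: [-3.03, 3.03], [-0.79, 2.21], [0.23, 2.52], [-1.04, 4.18], [0, 3.07], [-2.55, 2.55]. Speed limits (rad/s): [2.22, 2.22, 2.57, 3.14, 3.14, 3.14].

## Interface

Orientations are given as [roll, pitch, yaw] about the fixed x, y, z axes, in that order (R = Rz(yaw) Ry(pitch) Rx(roll)).
In Python, from cell import env, viewer, order gives the robot as it stands. The module is installed in compiled form; this text tells all that it offers.
- The arm moves only by the tool jog_arm, never from a script. Its argument "commands" is a list of rows, each a list of 3 entries, a list of its own where there are three numbers: the shift along the tool's x, y, z in units of 0.025 m (1.0 is 0.025 m), then the turn, a rotation vector about the tool's x, y, z in units of 10 degrees (1.0 is 10 degrees), then the opening, from 0 (shut) to 1 (fully open). A call has 1 to 5 rows; each row shifts and turns the commanded pose from where the row before left it, along the tool's axes as they then stand; what a row does not reach is not made up. A row lasts 1/8 s, in which the tool goes at most 62.5 mm and 10.7 degrees, less where a joint would pass 70% of its speed; a pose out of reach is approached as far as the arm can. A call with a number of a shift or a turn outside -1 to 1 is refused whole. A call with a gripper value outside its range is refused whole. The fingers move at their own pace and stop on an object; the grip force is fixed at half the most. Time passes only in rows, so rows that do not move let the fingers close. It gives the time, the measured TCP pose, the force, the opening and the grip force at its end, in the units of the state.
- env.sense(): the state, without advancing time (a new reading comes with each control period).
- viewer.camera(name): name is "scene" or "top"; returns a dict with "color" (420x560x3 uint8, red, green, blue), "range_z" (420x560 float32, m along the optical axis (not along the pixel's ray), 0 where there is no reading), "mtx" (3x3 intrinsics, pixels), "dist" ([k1, k2, p1, p2, k3] as OpenCV has them; the pictures are not rectified), "xyz" and "orientation" of the camera in the world. Camera axes: x right, y up, looking along -z (the intrinsics and any distortion apply to the point x, -y, -z); pixel columns grow to the right and rows downward; lengths in m; the calibration is good to about 2 mm. A picture is of the moment at which its call begins.
- order.job_done(): hands the job in; it is judged then, once.
The state is a dict: "clock": time; "q": joint angles; "joint_velocities": joint speeds; "joint_torque": joint torques, N m; "tcp_pos": TCP position; "tcp_rot": TCP orientation; "force": force on the tool from outside, world axes, zero at the start; "moment": the same for the moment, N m; "finger_gap": finger opening in m; "grasp_force": force on a finger pad.
Only numpy, scipy, OpenCV 4.12 (cv2) and the standard library are available. Lean on these libraries where they do the work, as an engineer would, in place of code of your own. Each camera call takes 0.05 s, during which the arm holds its last target. There are 200 camera calls.

## Working session

There is one attempt and no reset: what is moved stays moved. The work goes in short steps, Python scripts to look and compute and a tool call to move; the robot and the scene stay as the last step left them, time stands still between calls to the robot, and variables do not carry over. Pictures are saved under pics/ and viewed, at most 15 in all, crops included, and the job is handed in when it is done.

Besides the shell and the picture viewer there is one more tool, called after "Request:" as name(argument=value, ...), one argument or row to a line, values as JSON. jog_arm: Moves the arm, as the interface text tells. Shifts and turns lie within -1 to 1; 1 stands for 0.025 m of shift or 10 degrees of turn. Its arguments: {"type":"object","properties":{"commands":{"type":"array","items":{"type":"array"}}},"required":["commands"]}

```bash
mkdir -p pics; cat > h.py <<'E'
import numpy as np, cv2
from cell import env, viewer, order
from scipy.spatial.transform import Rotation as R
def cam(n):
    c=viewer.camera(n)
    o=np.array(c["orientation"],float)
    c["R"]=o if o.shape==(3,3) else R.from_euler('xyz',o).as_matrix()
    return c
def rays(c,uv):
    p=cv2.undistortPoints(np.array(uv,float).reshape(-1,1,2),c["mtx"],np.array(c["dist"]))[:,0]
    d=np.c_[p[:,0],-p[:,1],-np.ones(len(p))]
    return d@c["R"].T
def onplane(c,uv,z):
    d=rays(c,uv); o=np.array(c["xyz"]); return o+d*((z-o[2])/d[:,2])[:,None]
def cloud(c):
    h,w=c["range_z"].shape; u,v=np.meshgrid(np.arange(w),np.arange(h))
    d=rays(c,np.c_[u.ravel(),v.ravel()]); P=np.array(c["xyz"])+d*c["range_z"].ravel()[:,None]
    return P.reshape(h,w,3)
E
python3 - <<'E'
from h import *
for n in("top","scene"):
    c=cam(n); cv2.imwrite(f"pics/{n}0.png",cv2.resize(c["color"][:,:,::-1],(800,600)))
    print(n,c["xyz"],c["orientation"],c["mtx"].tolist(),c["dist"])
    np.savez(f"{n}0.npz",**c)
s=env.sense();print(s)
E
```

```text
top [ 0.42377369 -0.02919738  1.12692662] [ 0.12068056 -0.01515133 -1.55715419] [[421.02991323256936, 0.0, 278.7068844783507], [0.0, 421.02991323256936, 203.57332631461853], [0.0, 0.0, 1.0]] [-0.13031912  0.          0.          0.          0.        ]
scene [ 0.30431003 -0.52529504  0.85622555] [ 0.62622969  0.00713447 -0.49838379] [[417.7238484633503, 0.0, 270.7673177199977], [0.0, 417.7238484633503, 215.0918619391211], [0.0, 0.0, 1.0]] [-0.07010009  0.          0.          0.          0.        ]
{'clock': 0.1, 'q': array([-1.21157398e+00,  3.00420101e-01,  1.52153544e+00,  1.60723368e-05,
        1.32069830e+00, -6.66006796e-02]), 'joint_velocities': array([-0.00208237, -0.00134762, -0.00168015,  0.00062285, -0.00158212,
       -0.00056231]), 'joint_torque': array([ 3.64579850e-03, -5.44378209e+01, -3.62370908e+01,  8.23369191e-05,
        3.04960115e-03, -1.70877661e-05]), 'tcp_pos': array([ 0.22711344, -0.50068248,  0.2307686 ]), 'tcp_rot': array([-3.14053486e+00, -8.61567526e-05,  4.25818991e-01]), 'force': array([-0.45861782, -0.87231157, -0.90150814]), 'moment': array([-0.04018981, -0.01701607,  0.01096063]), 'grasp_force': 0.0, 'finger_gap': 0.08582113218444423}
```

View pics/top0.png

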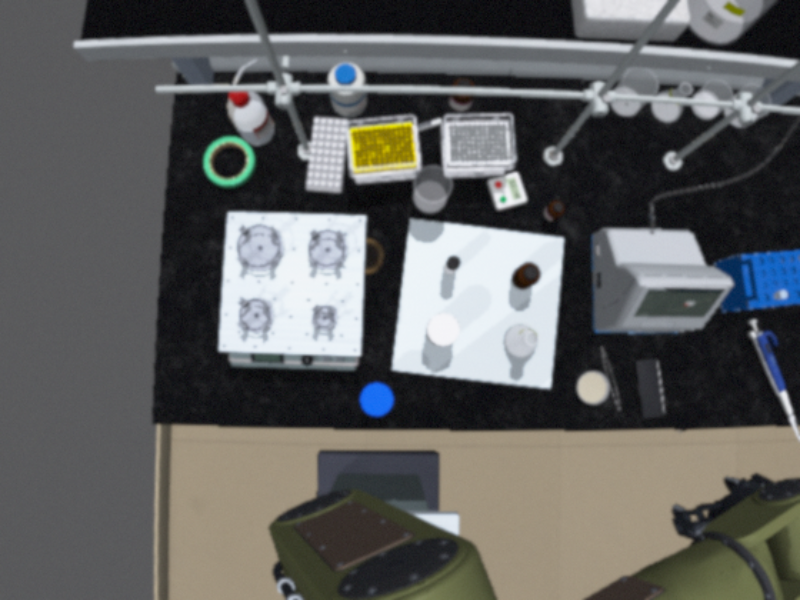

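View pics/scene0.png

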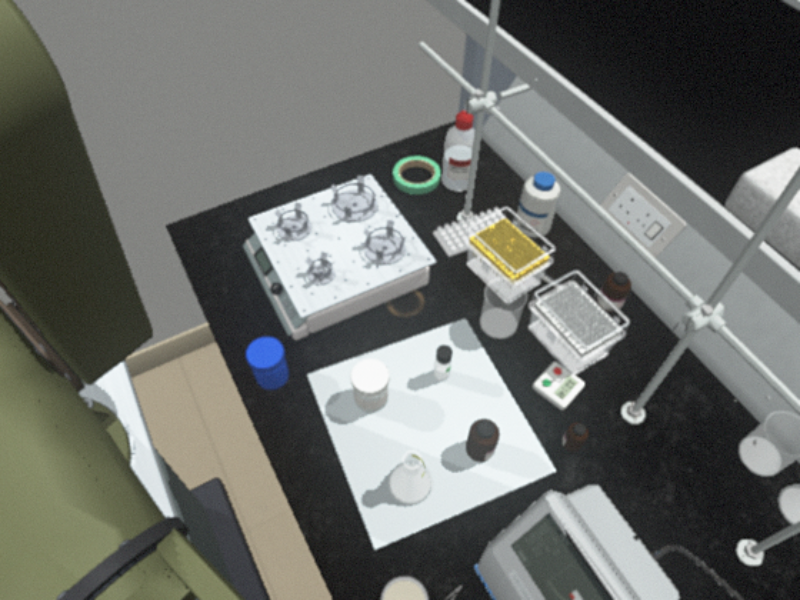

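The top view (800x600) shows the following.
- **Clamps:** flask (260,250), jar (328,252), bottle (255,317), vial (323,320).
- **Vessels on the liner:** vial (453,263), amber bottle (526,275), jar (442,330), flask (520,340).
- **Could be confused:** small brown bottles at (555,210) and (460,95), blue jar (377,400), beaker (432,190), and a beige lid (593,387). None of these stands on the liner.

In the scene view the targets are jar (370,385), vial (443,362), bottle (482,440) and flask (410,480).

```bash
cat > m.py <<'E'
from h import *
import sys
C={n:dict(np.load(f"{n}0.npz")) for n in("top","scene")}
t=C["top"];s=C["scene"]
for n,c in C.items():
    P=cloud(c);c["P"]=P
    m=(abs(P[...,2]-.08)<.006)&(P[...,1]>.05)&(P[...,0]<.75)&(P[...,0]>.2)&(c["color"].min(2)>120)&(c["range_z"]>0)
    k,l,st,ce=cv2.connectedComponentsWithStats(m.astype(np.uint8)); i=1+st[1:,4].argmax()
    uv=np.argwhere(l==i)[:,::-1]; Q=onplane(c,uv,.08)[:,:2].astype(np.float32)
    print(n,"platform",cv2.minAreaRect(Q),"depth z med",np.median(P[l==i][:,2]))
    for nm,(u,v) in dict(vial=(453,263),bottle=(526,275),jar=(442,330),flask=(520,340),beaker=(432,190)).items():
        if n=="scene": u,v=dict(vial=(443,353),bottle=(482,430),jar=(370,375),flask=(412,462),beaker=(503,295))[nm]
        u=int(u*.7);v=int(v*.7)
        p=P[v-3:v+4,u-3:u+4].reshape(-1,3); print(n,nm,np.median(p,0).round(3), p[:,2].min().round(3),p[:,2].max().round(3))
    # objects above z .05 on liner
    m=(P[...,2]>.035)&(P[...,2]<.11)&(P[...,1]<.0)&(P[...,1]>-.34)&(P[...,0]>.25)&(P[...,0]<.62)&(c["range_z"]>0)
    k,l,st,ce=cv2.connectedComponentsWithStats(m.astype(np.uint8))
    for i in range(1,k):
        if st[i,4]>30:
            q=P[l==i]; top=np.percentile(q[:,2],95); qq=q[q[:,2]>top-.008]
            print(n,"obj",ce[i].round(),st[i,4],"top z",top.round(3),"bb",qq[:,:2].min(0).round(3),qq[:,:2].max(0).round(3),"n",len(qq))
a=cv2.resize(t["color"][150:270,270:400],None,fx=4,fy=4,interpolation=2); b=cv2.resize(t["color"][140:260,145:265],None,fx=4,fy=4,interpolation=2)
cv2.imwrite("pics/crop1.png",cv2.resize(t["color"][160:270,275:400,::-1],(680,600),interpolation=2))
cv2.imwrite("pics/crop2.png",cv2.resize(t["color"][140:260,145:265,::-1],(600,600),interpolation=2))
E
python3 m.py
```

```text
top platform ((0.5637785792350769, 0.1586962342262268), (0.21923568844795227, 0.25063663721084595), 89.36888885498047) depth z med 0.07983698496476177
top vial [ 0.603 -0.14   0.075] 0.065 1.127
top bottle [ 0.585 -0.27   0.076] 0.067 0.082
top jar [ 0.486 -0.12   0.076] 0.071 0.081
top flask [ 0.471 -0.262  0.062] 0.045 0.097
top beaker [ 0.758 -0.106  0.001] -0.005 0.006
top obj [316. 184.] 104 top z 0.078 bb [ 0.593 -0.15 ] [ 0.616 -0.128] n 72
top obj [369. 192.] 259 top z 0.081 bb [ 0.577 -0.291] [ 0.6   -0.267] n 82
top obj [310. 230.] 421 top z 0.079 bb [ 0.458 -0.151] [ 0.514 -0.095] n 402
top obj [366. 238.] 243 top z 0.096 bb [ 0.457 -0.286] [ 0.482 -0.262] n 43
top obj [266. 280.] 278 top z 0.076 bb [ 0.333 -0.034] [ 0.39 -0.  ] n 275
scene platform ((0.5636014938354492, 0.15740837156772614), (0.22014008462429047, 0.2506178915500641), 89.20823669433594) depth z med 0.08023093313567131
scene vial [ 0.603 -0.143  0.075] 0.072 0.079
scene bottle [ 0.582 -0.279  0.08 ] 0.068 0.083
scene jar [ 0.488 -0.124  0.076] 0.074 0.079
scene flask [ 0.483 -0.256  0.015] 0.002 0.098
scene beaker [ 0.766 -0.079  0.046] 0.032 0.061
scene obj [187. 253.] 500 top z 0.077 bb [ 0.336 -0.038] [ 0.391 -0.   ] n 324
scene obj [310. 251.] 199 top z 0.077 bb [ 0.593 -0.154] [ 0.618 -0.13 ] n 100
scene obj [258. 266.] 676 top z 0.078 bb [ 0.457 -0.154] [ 0.514 -0.095] n 517
scene obj [338. 305.] 462 top z 0.082 bb [ 0.577 -0.293] [ 0.601 -0.268] n 129
scene obj [287. 331.] 512 top z 0.097 bb [ 0.458 -0.289] [ 0.485 -0.262] n 92
```

View pics/crop1.png

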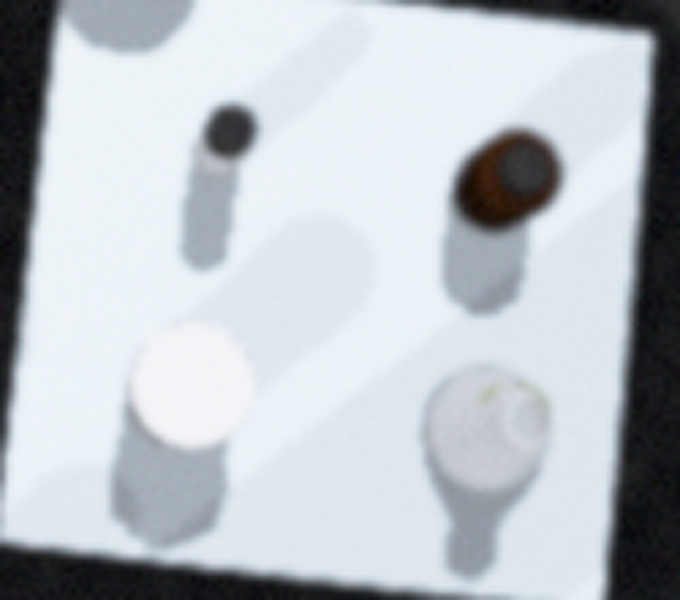

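View pics/crop2.png

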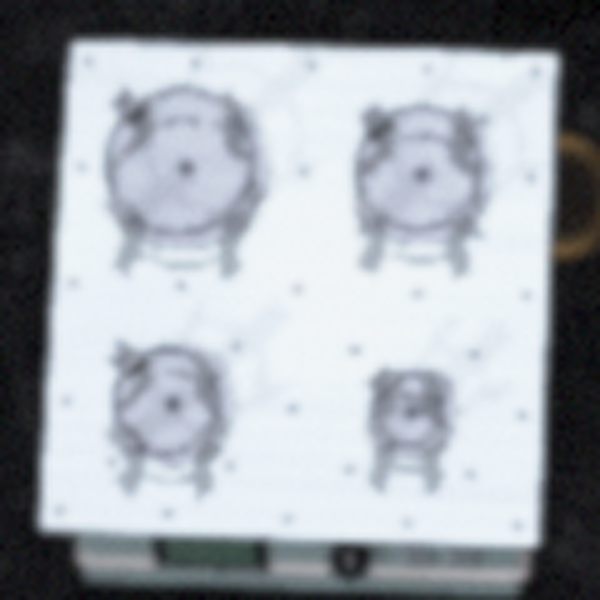

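Crop 1 confirms the four vessels on the liner: vial, 44 mm bottle, white-lid jar and flask. Crop 2 shows the clamp screws at crop pixels flask (186,167), jar (423,174), bottle (173,404) and vial (411,411). Next I'll refine the clamp centres.

```bash
cat > m2.py <<'E'
from h import *
C={n:dict(np.load(f"{n}0.npz")) for n in("top","scene")}
t=C["top"]
S={k:np.array(v)/5-.4+[145,140] for k,v in dict(flask=(186,167),jar=(423,174),bottle=(173,404),vial=(411,411)).items()}
for k,v in S.items(): print("screw",k,onplane(t,[v],.085)[0].round(4))
g=(t["color"].min(2)>140).astype(np.uint8); g[:, :140]=0; g[:,270:]=0; g[255:]=0;g[:140]=0
for n,c in C.items():
    P=cloud(c)
    m=((abs(P[...,2]-.08)<.012)&(P[...,1]>.02)&(P[...,1]<.32)&(P[...,0]<.8)&(P[...,0]>.35)&(c["range_z"]>0)&(c["color"].min(2)>110)).astype(np.uint8)
    m=cv2.morphologyEx(m,cv2.MORPH_CLOSE,np.ones((9,9)));m=cv2.morphologyEx(m,cv2.MORPH_OPEN,np.ones((7,7)))
    f=max(cv2.findContours(m,0,1)[0],key=cv2.contourArea)
    r=cv2.minAreaRect(onplane(c,f[:,0],.08)[:,:2].astype(np.float32)); print(n,r)
    ctr=np.array(r[0]); 
    for k,s in dict(flask=(1,1),jar=(1,-1),bottle=(-1,1),vial=(-1,-1)).items():
        a=np.deg2rad(r[2]-90 if r[2]>45 else r[2]); w=np.array([[np.cos(a),-np.sin(a)],[np.sin(a),np.cos(a)]])@(np.array(s)*.06)+ctr
        d=np.linalg.norm(P[...,:2]-w,axis=2); q=P[(d<.05)&(P[...,2]>.103)&(P[...,2]<.13)]
        (x,y),rad=cv2.minEnclosingCircle(q[:,:2].astype(np.float32)) if len(q)>3 else ((0,0),0)
        print(" ",k,w.round(4),"leaftips n",len(q),round(x,4),round(y,4),round(rad,4))
E
python3 m2.py
```

```text
screw flask [0.6243 0.2026 0.085 ]
screw jar [0.6223 0.0823 0.085 ]
screw bottle [0.5043 0.204  0.085 ]
screw vial [0.5028 0.0849 0.085 ]
top ((0.563599169254303, 0.14388883113861084), (0.24822969734668732, 0.25064989924430847), 89.39827728271484)
  flask [0.6242 0.2033] leaftips n 84 0.6247 0.2032 0.043
  jar [0.623  0.0833] leaftips n 85 0.6233 0.0843 0.0361
  bottle [0.5042 0.2045] leaftips n 84 0.5051 0.2055 0.0319
  vial [0.503  0.0845] leaftips n 72 0.5035 0.0863 0.0235
scene ((0.563227117061615, 0.14136135578155518), (0.25283604860305786, 0.2500360906124115), 89.01188659667969)
  flask [0.6243 0.2003] leaftips n 81 0.6261 0.2024 0.0431
  jar [0.6222 0.0803] leaftips n 85 0.6229 0.0804 0.0376
  bottle [0.5043 0.2024] leaftips n 61 0.5068 0.2046 0.0317
  vial [0.5022 0.0824] leaftips n 72 0.5022 0.0832 0.0239
```

Request:
jog_arm(
  commands=[
    [[0, 0, 0], [0, 0, 1], 1],
    [[0, 0, 0], [0, 0, 1], 1],
    [[0, 0, 0], [0, 0, 0.44], 1],
  ],
)

```text
clock: 0.48
tcp_pos: [0.2271, -0.5007, 0.2309]
tcp_rot: [-3.141, 0.0, -0.004]
force: [0.1, -0.3, -0.3]
finger_gap: 0.0855
grasp_force: 0.0
```

Request:
jog_arm(
  commands=[
    [[0.97, -0.9, 0], [0, 0, 0], 1],
    [[0.97, -0.9, 0], [0, 0, 0], 1],
    [[0.97, -0.9, 0], [0, 0, 0], 1],
    [[0.97, -0.9, 0], [0, 0, 0], 1],
    [[0.97, -0.9, 0], [0, 0, 0], 1],
  ],
)

```text
clock: 1.1
tcp_pos: [0.3491, -0.3875, 0.231]
tcp_rot: [-3.141, 0.0, -0.0]
force: [-0.3, -0.1, -1.0]
finger_gap: 0.0855
grasp_force: 0.0
```

Request:
jog_arm(
  commands=[
    [[0.97, -0.9, 0], [0, 0, 0], 1],
    [[0.97, -0.9, 0], [0, 0, 0], 1],
    [[0.97, -0.9, 0], [0, 0, 0], 1],
    [[0.97, -0.9, 0], [0, 0, 0], 1],
    [[0.97, -0.9, 0], [0, 0, 0], 1],
  ],
)

```text
clock: 1.72
tcp_pos: [0.4703, -0.275, 0.231]
tcp_rot: [-3.141, 0.0, -0.0]
force: [0.1, 0.1, 0.5]
finger_gap: 0.0851
grasp_force: 0.0
```

Request:
jog_arm(
  commands=[
    [[0, 0, 0.9], [0, 0, 0], 1],
    [[0, 0, 0.9], [0, 0, 0], 1],
    [[0, 0, 0], [0, 0, 0], 1],
  ],
)

```text
clock: 2.1
tcp_pos: [0.4691, -0.2754, 0.1848]
tcp_rot: [-3.14, 0.003, 0.0]
force: [0.4, 0.7, 0.4]
finger_gap: 0.0857
grasp_force: 0.0
```

Request:
jog_arm(
  commands=[
    [[0, 0, 1], [0, 0, 0], 1],
    [[0, 0, 1], [0, 0, 0], 1],
    [[0, 0, 1], [0, 0, 0], 1],
    [[0, 0, 1], [0, 0, 0], 1],
    [[0, 0, 0.75], [0, 0, 0], 1],
  ],
)

```text
clock: 2.72
tcp_pos: [0.4699, -0.2762, 0.0676]
tcp_rot: [3.141, -0.0, -0.0]
force: [-0.6, -0.5, -0.5]
finger_gap: 0.0853
grasp_force: 0.0
```

Request:
jog_arm(
  commands=[
    [[0, 0, 0], [0, 0, 0], 0.5],
    [[0, 0, 0], [0, 0, 0], 0.3],
    [[0, 0, 0], [0, 0, 0], 0],
    [[0, 0, 0], [0, 0, 0], 0],
    [[0, 0, 0], [0, 0, 0], 0],
  ],
)

```text
clock: 3.35
tcp_pos: [0.4702, -0.276, 0.0685]
tcp_rot: [3.141, -0.001, -0.0]
force: [-0.3, 3.9, 6.9]
finger_gap: 0.0246
grasp_force: 59.3
```

Request:
jog_arm(
  commands=[
    [[0, 0, 0], [0, 0, 0], 0],
    [[0, 0, -0.2], [0, 0, 0], 0],
    [[0, 0, -0.4], [0, 0, 0], 0],
    [[0, 0, -0.4], [0, 0, 0], 0],
    [[0, 0, 0], [0, 0, 0], 0],
  ],
)

```text
clock: 3.98
tcp_pos: [0.4701, -0.2762, 0.0936]
tcp_rot: [3.141, -0.002, -0.0]
force: [-0.1, -1.0, -1.1]
finger_gap: 0.0246
grasp_force: 59.0
```

```bash
python3 - <<'E'
from h import *
c=cam("scene"); cv2.imwrite("pics/g1.png",cv2.resize(c["color"][200:400,180:420,::-1],(720,600)))
E
```

```text
(no output)
```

View pics/g1.png

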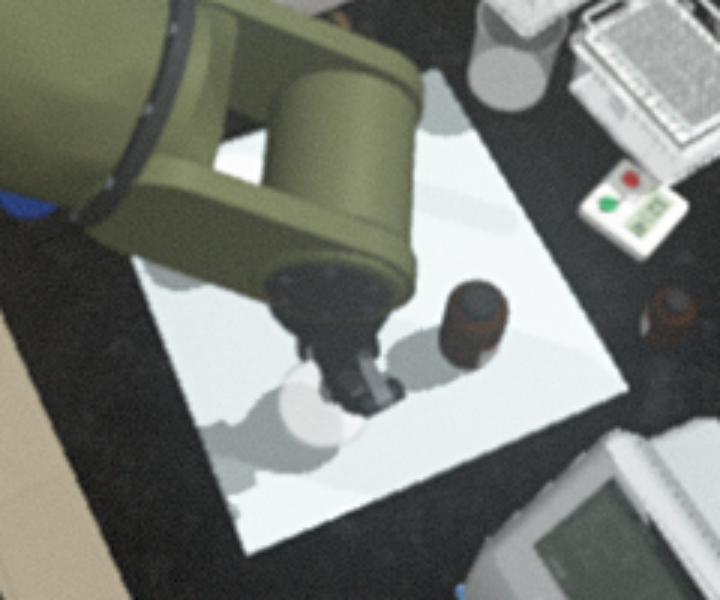

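The crop shows the flask held upright by its neck and clear of the liner, at about (330,400).

Request:
jog_arm(
  commands=[
    [[0, 0, -1], [0, 0, 0], 0],
    [[0, 0, -1], [0, 0, 0], 0],
    [[0, -0.5, -1], [0, 0, 0], 0],
    [[0.3, -0.9, -1], [0, 0, 0], 0],
    [[0.3, -0.9, -1], [0, 0, 0], 0],
  ],
)

```text
clock: 4.65
tcp_pos: [0.4846, -0.2177, 0.218]
tcp_rot: [-3.141, 0.0, -0.0]
force: [-0.4, 0.2, -0.9]
finger_gap: 0.0245
grasp_force: 59.2
```

Request:
jog_arm(
  commands=[
    [[0.35, -0.95, -1], [0, 0, 0], 0],
    [[0.35, -0.95, -0.25], [0, 0, 0], 0],
    [[0.35, -0.95, 0], [0, 0, 0], 0],
    [[0.35, -0.95, 0], [0, 0, 0], 0],
    [[0.35, -0.95, 0], [0, 0, 0], 0],
  ],
)

```text
clock: 5.28
tcp_pos: [0.5286, -0.0988, 0.2484]
tcp_rot: [-3.141, 0.001, -0.0]
force: [0.4, -1.4, -0.8]
finger_gap: 0.0246
grasp_force: 59.2
```

Request:
jog_arm(
  commands=[
    [[0.35, -0.95, 0], [0, 0, 0], 0],
    [[0.35, -0.95, 0], [0, 0, 0], 0],
    [[0.35, -0.95, 0], [0, 0, 0], 0],
    [[0.35, -0.95, 0], [0, 0, 0], 0],
    [[0.35, -0.95, 0], [0, 0, 0], 0],
  ],
)

```text
clock: 5.9
tcp_pos: [0.5723, 0.0199, 0.2483]
tcp_rot: [3.142, 0.001, -0.0]
force: [0.4, 0.2, -0.2]
finger_gap: 0.0244
grasp_force: 59.2
```

Request:
jog_arm(
  commands=[
    [[0.35, -0.95, 0], [0, 0, 0], 0],
    [[0.35, -0.95, 0], [0, 0, 0], 0],
    [[0.35, -0.95, 0], [0, 0, 0], 0],
    [[0.35, -0.95, 0], [0, 0, 0], 0],
    [[0, 0, 0], [0, 0, 0], 0],
  ],
)

```text
clock: 6.52
tcp_pos: [0.6072, 0.1153, 0.2479]
tcp_rot: [3.142, 0.001, 0.002]
force: [-0.1, -0.8, -0.6]
finger_gap: 0.0243
grasp_force: 59.3
```

Request:
jog_arm(
  commands=[
    [[0.2, -0.9, 0], [0, 0, 0], 0],
    [[0.2, -0.9, 0], [0, 0, 0], 0],
    [[0.2, -0.9, 0], [0, 0, 0], 0],
    [[0.1, -0.8, 0], [0, 0, 0], 0],
    [[0, 0, 0], [0, 0, 0], 0],
  ],
)

```text
clock: 7.15
tcp_pos: [0.6246, 0.2032, 0.2484]
tcp_rot: [-3.142, 0.0, 0.002]
force: [0.1, 0.3, -0.4]
finger_gap: 0.0243
grasp_force: 59.3
```

Request:
jog_arm(
  commands=[
    [[0, 0, 0.8], [0, 0, 0], 0],
    [[0, 0, 0.8], [0, 0, 0], 0],
    [[0, 0, 0.6], [0, 0, 0], 0],
    [[0, 0, 0], [0, 0, 0], 0],
  ],
)

```text
clock: 7.65
tcp_pos: [0.6244, 0.2013, 0.1928]
tcp_rot: [3.141, 0.002, -0.0]
force: [0.7, -0.1, -0.6]
finger_gap: 0.0248
grasp_force: 59.3
```

```bash
python3 - <<'E'
from h import *
c=cam("scene"); d=cam("top")
a=cv2.resize(c["color"][110:240,150:320],(780,596)); cv2.imwrite("pics/g2.png",a[:,:,::-1])
E
```

```text
(no output)
```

View pics/g2.png

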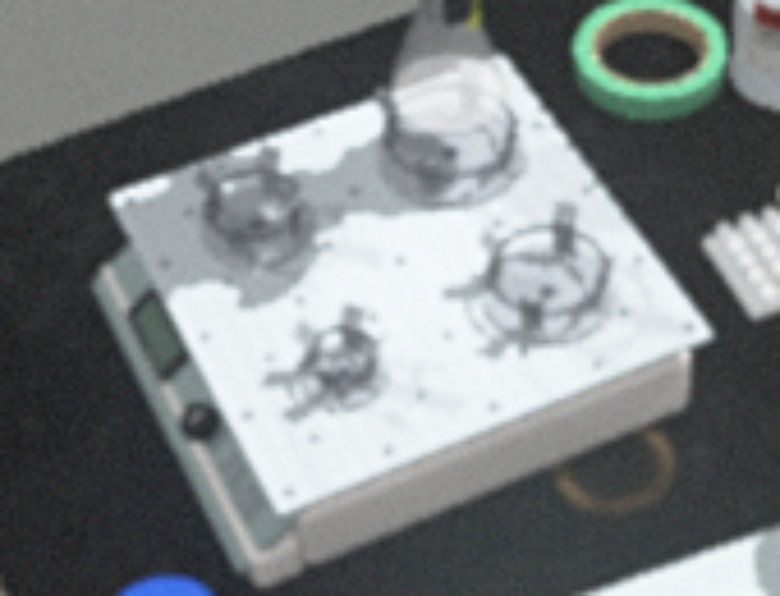

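The flask hangs upright over its clamp at about (450,110), aligned with it. I'm lowering it now.

Request:
jog_arm(
  commands=[
    [[0, 0, 0.4], [0, 0, 0], 0],
    [[0, 0, 0.4], [0, 0, 0], 0],
    [[0, 0, 0.4], [0, 0, 0], 0],
    [[0, 0, 0.3], [0, 0, 0], 0],
    [[0, 0, 0], [0, 0, 0], 0],
  ],
)

```text
clock: 8.38
tcp_pos: [0.6245, 0.2015, 0.1555]
tcp_rot: [3.141, 0.001, -0.0]
force: [-0.9, 0.2, -0.8]
finger_gap: 0.0247
grasp_force: 59.3
```

Request:
jog_arm(
  commands=[
    [[0, 0, 0.08], [0, 0, 0], 0],
    [[0, 0, 0.08], [0, 0, 0], 0],
    [[0, 0, 0], [0, 0, 0], 0],
  ],
)

```text
clock: 8.75
tcp_pos: [0.6247, 0.2016, 0.1523]
tcp_rot: [3.142, 0.0, -0.0]
force: [-0.2, 0.4, -0.3]
finger_gap: 0.0244
grasp_force: 59.3
```

Request:
jog_arm(
  commands=[
    [[0, 0, 0.06], [0, 0, 0], 0],
    [[0, 0, 0.06], [0, 0, 0], 0],
    [[0, 0, 0], [0, 0, 0], 0],
  ],
)

```text
clock: 9.12
tcp_pos: [0.6248, 0.2017, 0.1495]
tcp_rot: [-3.141, -0.001, 0.0]
force: [-0.9, 0.5, 2.6]
finger_gap: 0.0244
grasp_force: 59.4
```

Request:
jog_arm(
  commands=[
    [[0, 0, 0.04], [0, 0, 0], 0],
    [[0, 0, 0], [0, 0, 0], 0],
  ],
)

```text
clock: 9.38
tcp_pos: [0.6251, 0.2018, 0.1495]
tcp_rot: [-3.141, -0.002, 0.0]
force: [-1.5, 0.5, 7.7]
finger_gap: 0.0247
grasp_force: 59.6
```

Request:
jog_arm(
  commands=[
    [[0, 0, 0], [0, 0, 0], 0.5],
    [[0, 0, 0], [0, 0, 0], 0.7],
    [[0, 0, 0], [0, 0, 0], 0.7],
    [[0, 0, -0.3], [0, 0, 0], 0.7],
    [[0, 0, -0.7], [0, 0, 0], 0.7],
  ],
)

```text
clock: 10.0
tcp_pos: [0.6245, 0.2016, 0.1737]
tcp_rot: [3.141, 0.001, -0.0]
force: [-0.3, -0.5, -0.1]
finger_gap: 0.0597
grasp_force: 0.0
```

Request:
jog_arm(
  commands=[
    [[0, 0, -1], [0, 0, 0], 1],
    [[0, 0, -1], [0, 0, 0], 1],
    [[0, 0, -1], [0, 0, 0], 1],
    [[-0.4, 1, 0], [0, 0, 0], 1],
    [[-0.4, 1, 0], [0, 0, 0], 1],
  ],
)

```text
clock: 10.62
tcp_pos: [0.6045, 0.1511, 0.2499]
tcp_rot: [-3.141, -0.002, 0.0]
force: [0.0, 0.7, 0.2]
finger_gap: 0.0854
grasp_force: 0.0
```

Request:
jog_arm(
  commands=[
    [[-0.4, 1, 0], [0, 0, 0], 1],
    [[-0.4, 1, 0], [0, 0, 0], 1],
    [[-0.4, 1, 0], [0, 0, 0], 1],
    [[-0.4, 1, 0], [0, 0, 0], 1],
    [[-0.4, 1, 0], [0, 0, 0], 1],
  ],
)

```text
clock: 11.25
tcp_pos: [0.5545, 0.0258, 0.2498]
tcp_rot: [3.142, -0.002, -0.0]
force: [-0.4, 0.1, 0.6]
finger_gap: 0.0851
grasp_force: 0.0
```

```bash
python3 - <<'E'
from h import *
c=cam("scene"); d=cam("top")
a=np.hstack([cv2.resize(c["color"][110:240,150:280],(400,400)),cv2.resize(d["color"][140:260,145:265],(400,400))]); cv2.imwrite("pics/g3.png",a[:,:,::-1])
E
```

```text
(no output)
```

View pics/g3.png

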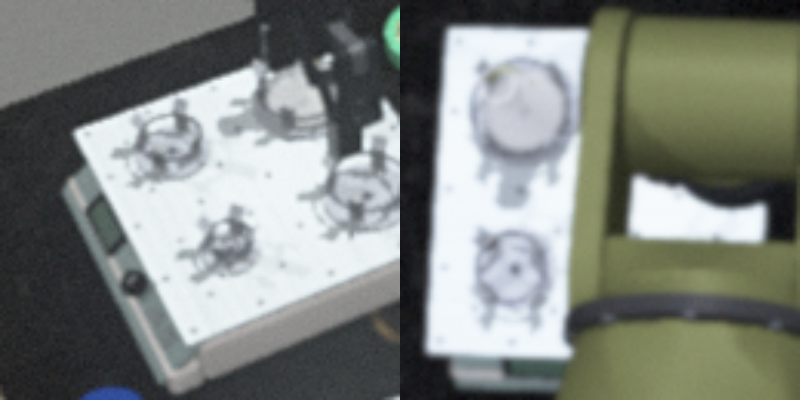

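The flask sits in its clamp: top-view crop (520,110), with the tag ring inside the base. Next is the jar.

Request:
jog_arm(
  commands=[
    [[-0.46, 1, 0], [0, 0, 0], 1],
    [[-0.46, 1, 0], [0, 0, 0], 1],
    [[-0.46, 1, 0], [0, 0, 0], 1],
    [[-0.46, 1, 0.5], [0, 0, 0], 1],
    [[-0.46, 1, 0.8], [0, 0, 0], 1],
  ],
)

```text
clock: 11.98
tcp_pos: [0.4976, -0.0987, 0.2169]
tcp_rot: [3.141, -0.003, 0.0]
force: [-0.2, -0.4, -0.6]
finger_gap: 0.0852
grasp_force: 0.0
```

Request:
jog_arm(
  commands=[
    [[-0.45, 1, 0.9], [0, 0, 0], 1],
    [[0, 0, 1], [0, 0, 0], 1],
    [[0, 0, 1], [0, 0, 0], 1],
    [[0, 0, 0.5], [0, 0, 0], 1],
    [[0, 0, 0], [0, 0, 0], 1],
  ],
)

```text
clock: 12.6
tcp_pos: [0.4862, -0.1231, 0.1309]
tcp_rot: [-3.141, 0.0, 0.0]
force: [0.5, 0.4, -0.4]
finger_gap: 0.0854
grasp_force: 0.0
```

Request:
jog_arm(
  commands=[
    [[0, 0.04, 0.8], [0, 0, 0], 1],
    [[0, 0, 0.9], [0, 0, 0], 1],
    [[0, 0, 0.9], [0, 0, 0], 1],
    [[0, 0, 0.85], [0, 0, 0], 1],
    [[0, 0, 0], [0, 0, 0], 0.8],
  ],
)

```text
clock: 13.22
tcp_pos: [0.486, -0.1242, 0.0446]
tcp_rot: [-3.141, 0.001, 0.0]
force: [0.1, 0.5, 0.5]
finger_gap: 0.0696
grasp_force: 0.0
```

Request:
jog_arm(
  commands=[
    [[0, 0, 0], [0, 0, 0], 0.7],
    [[0, 0, 0], [0, 0, 0], 0.6],
    [[0, 0, 0], [0, 0, 0], 0],
    [[0, 0, 0], [0, 0, 0], 0],
    [[0, 0, 0], [0, 0, 0], 0],
  ],
)

```text
clock: 13.85
tcp_pos: [0.487, -0.1245, 0.0464]
tcp_rot: [3.141, -0.003, -0.0]
force: [-1.7, 2.0, 6.7]
finger_gap: 0.0555
grasp_force: 62.0
```

Request:
jog_arm(
  commands=[
    [[0, 0, -0.2], [0, 0, 0], 0],
    [[0, 0, -0.4], [0, 0, 0], 0],
    [[0, 0, -0.4], [0, 0, 0], 0],
    [[0, 0, 0], [0, 0, 0], 0],
  ],
)

```text
clock: 14.35
tcp_pos: [0.4864, -0.1246, 0.0706]
tcp_rot: [3.141, -0.002, -0.0]
force: [-0.1, 0.9, -1.5]
finger_gap: 0.0553
grasp_force: 63.5
```

```bash
python3 - <<'E'
from h import *
c=cam("scene"); cv2.imwrite("pics/g4.png",cv2.resize(c["color"][180:340,180:370,::-1],(712,600)))
E
```

```text
(no output)
```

View pics/g4.png

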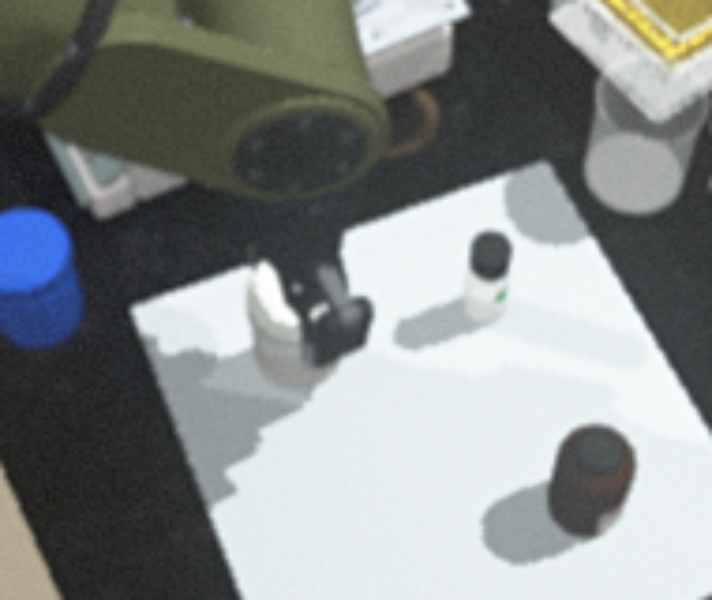

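The jar is held upright by its lid and lifted, at about (300,330) in the crop. The neighbouring vessels haven't moved.

Request:
jog_arm(
  commands=[
    [[0, 0, -1], [0, 0, 0], 0],
    [[0, 0, -1], [0, 0, 0], 0],
    [[0, -0.5, -1], [0, 0, 0], 0],
    [[0.5, -0.9, -1], [0, 0, 0], 0],
    [[0.6, -0.9, -0.8], [0, 0, 0], 0],
  ],
)

```text
clock: 15.02
tcp_pos: [0.5137, -0.0664, 0.1903]
tcp_rot: [3.142, -0.0, -0.001]
force: [-0.2, 0.7, -1.3]
finger_gap: 0.0554
grasp_force: 63.7
```

Request:
jog_arm(
  commands=[
    [[0.7, -0.9, 0], [0, 0, 0], 0],
    [[0.7, -0.9, 0], [0, 0, 0], 0],
    [[0.7, -0.9, 0], [0, 0, 0], 0],
    [[0.7, -0.9, 0], [0, 0, 0], 0],
    [[0.7, -0.9, 0], [0, 0, 0], 0],
  ],
)

```text
clock: 15.65
tcp_pos: [0.6013, 0.0464, 0.189]
tcp_rot: [3.142, 0.001, -0.0]
force: [0.4, 0.1, -0.7]
finger_gap: 0.0552
grasp_force: 63.7
```

Request:
jog_arm(
  commands=[
    [[0.6, -0.9, 0], [0, 0, 0], 0],
    [[0.26, -0.56, 0], [0, 0, 0], 0],
    [[0, 0, 0], [0, 0, 0], 0],
    [[0, 0, 0.4], [0, 0, 0], 0],
    [[0, 0, 0], [0, 0, 0], 0],
  ],
)

```text
clock: 16.27
tcp_pos: [0.6218, 0.0814, 0.1784]
tcp_rot: [3.141, 0.002, -0.001]
force: [-0.0, 0.4, -0.6]
finger_gap: 0.0557
grasp_force: 63.7
```

Request:
jog_arm(
  commands=[
    [[0.04, -0.02, 0.4], [0, 0, 0], 0],
    [[0, 0, 0.4], [0, 0, 0], 0],
    [[0, 0, 0.4], [0, 0, 0], 0],
    [[0, 0, 0.4], [0, 0, 0], 0],
    [[0, 0, 0.2], [0, 0, 0], 0],
  ],
)

```text
clock: 16.9
tcp_pos: [0.6233, 0.0826, 0.1337]
tcp_rot: [3.141, 0.001, -0.0]
force: [0.7, -0.3, 0.5]
finger_gap: 0.0553
grasp_force: 63.7
```

Request:
jog_arm(
  commands=[
    [[0, 0, 0.1], [0, 0, 0], 0],
    [[0, 0, 0], [0, 0, 0], 0],
  ],
)

```text
clock: 17.15
tcp_pos: [0.6235, 0.0826, 0.1321]
tcp_rot: [3.142, -0.0, -0.0]
force: [0.9, -1.0, -0.4]
finger_gap: 0.0559
grasp_force: 63.7
```

Request:
jog_arm(
  commands=[
    [[0, 0, 0.06], [0, 0, 0], 0],
    [[0, 0, 0], [0, 0, 0], 0],
  ],
)

```text
clock: 17.4
tcp_pos: [0.6235, 0.0826, 0.1306]
tcp_rot: [-3.142, -0.0, -0.0]
force: [1.2, 0.8, -1.1]
finger_gap: 0.0555
grasp_force: 63.7
```

Request:
jog_arm(
  commands=[
    [[0, 0, 0.06], [0, 0, 0], 0],
    [[0, 0, 0.06], [0, 0, 0], 0],
    [[0, 0, 0], [0, 0, 0], 0],
  ],
)

```text
clock: 17.77
tcp_pos: [0.6235, 0.0826, 0.1276]
tcp_rot: [3.142, -0.0, -0.0]
force: [0.4, -0.6, -0.2]
finger_gap: 0.0555
grasp_force: 64.0
```

Request:
jog_arm(
  commands=[
    [[0, 0, 0.05], [0, 0, 0], 0],
    [[0, 0, 0], [0, 0, 0], 0],
  ],
)

```text
clock: 18.02
tcp_pos: [0.6239, 0.0826, 0.1274]
tcp_rot: [-3.142, -0.002, -0.0]
force: [-1.1, -0.7, 7.9]
finger_gap: 0.055
grasp_force: 64.8
```

Request:
jog_arm(
  commands=[
    [[0, 0, 0], [0, 0, 0], 0.8],
    [[0, 0, 0], [0, 0, 0], 1],
    [[0, 0, 0], [0, 0, 0], 1],
    [[0, 0, -0.3], [0, 0, 0], 1],
    [[0, 0, -0.7], [0, 0, 0], 1],
  ],
)

```text
clock: 18.65
tcp_pos: [0.6232, 0.0826, 0.1517]
tcp_rot: [3.142, 0.001, -0.0]
force: [-0.6, 0.6, 1.2]
finger_gap: 0.0853
grasp_force: 0.0
```

Request:
jog_arm(
  commands=[
    [[0, 0, -1], [0, 0, 0], 1],
    [[0, 0.5, -0.5], [0, 0, 0], 1],
    [[-0.1, 1, 0], [0, 0, 0], 1],
    [[-0.1, 1, 0], [0, 0, 0], 1],
    [[-0.1, 1, 0], [0, 0, 0], 1],
  ],
)

```text
clock: 19.27
tcp_pos: [0.6157, -0.0065, 0.1892]
tcp_rot: [3.141, -0.0, -0.0]
force: [-0.9, -0.0, 0.3]
finger_gap: 0.0853
grasp_force: 0.0
```

Request:
jog_arm(
  commands=[
    [[-0.1, 1, 0], [0, 0, 0], 1],
    [[-0.1, 1, 0], [0, 0, 0], 1],
    [[-0.1, 1, 0], [0, 0, 0], 1],
    [[-0.1, 1, 0], [0, 0, 0], 1],
    [[-0.1, 1, 0], [0, 0, 0], 1],
  ],
)

```text
clock: 19.9
tcp_pos: [0.603, -0.1315, 0.1891]
tcp_rot: [3.141, -0.0, -0.0]
force: [0.1, -0.3, -0.5]
finger_gap: 0.0854
grasp_force: 0.0
```

Request:
jog_arm(
  commands=[
    [[-0.1, 1, 0], [0, 0, 0], 1],
    [[-0.1, 1, 0], [0, 0, 0], 1],
    [[-0.1, 1, 0], [0, 0, 0], 1],
    [[-0.1, 1, 0], [0, 0, 0], 1],
    [[-0.1, 1, 0], [0, 0, 0], 1],
  ],
)

```text
clock: 20.52
tcp_pos: [0.5905, -0.2565, 0.1891]
tcp_rot: [3.141, -0.0, -0.0]
force: [0.3, 0.3, 0.4]
finger_gap: 0.0855
grasp_force: 0.0
```

```bash
python3 - <<'E'
from h import *
c=cam("scene"); d=cam("top")
a=np.hstack([cv2.resize(c["color"][110:240,160:310],(400,346)),cv2.resize(d["color"][130:260,145:295],(400,346))]); cv2.imwrite("pics/g5.png",a[:,:,::-1])
E
```

```text
(no output)
```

View pics/g5.png

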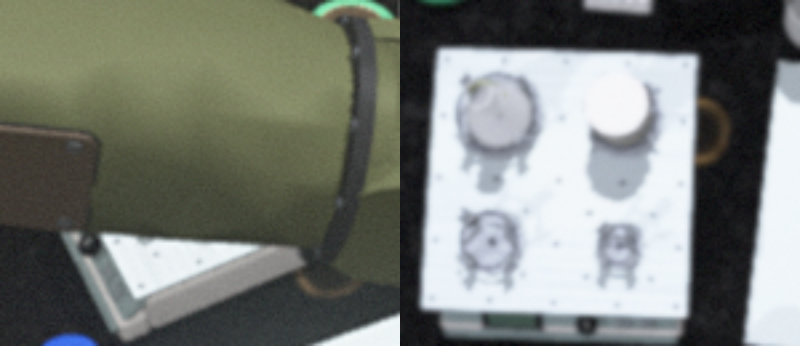

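The top view shows the jar seated in its clamp at (618,105) and the flask undisturbed. Next is the amber bottle.

Request:
jog_arm(
  commands=[
    [[-0.07, 0.93, 0], [0, 0, 0], 1],
    [[0, 0, 0.8], [0, 0, 0], 1],
    [[0, 0, 1], [0, 0, 0], 1],
    [[0, 0, 0.8], [0, 0, 0], 1],
    [[0, 0, 0], [0, 0, 0], 1],
  ],
)

```text
clock: 21.25
tcp_pos: [0.5886, -0.2781, 0.1223]
tcp_rot: [-3.14, 0.002, -0.0]
force: [-0.5, -0.1, 0.6]
finger_gap: 0.0852
grasp_force: 0.0
```

Request:
jog_arm(
  commands=[
    [[0, 0, 0.85], [0, 0, 0], 1],
    [[0, 0, 0.85], [0, 0, 0], 1],
    [[0, 0, 0.85], [0, 0, 0], 1],
    [[0, 0, 0.85], [0, 0, 0], 1],
    [[0, 0, 0], [0, 0, 0], 0.8],
  ],
)

```text
clock: 21.88
tcp_pos: [0.5885, -0.2778, 0.037]
tcp_rot: [-3.14, 0.002, -0.0]
force: [0.0, -0.0, -0.9]
finger_gap: 0.0698
grasp_force: 0.0
```

Request:
jog_arm(
  commands=[
    [[0, 0, 0], [0, 0, 0], 0.6],
    [[0, 0, 0], [0, 0, 0], 0.4],
    [[0, 0, 0], [0, 0, 0], 0],
    [[0, 0, 0], [0, 0, 0], 0],
    [[0, 0, 0], [0, 0, 0], 0],
  ],
)

```text
clock: 22.5
tcp_pos: [0.5898, -0.2784, 0.0401]
tcp_rot: [3.141, -0.002, -0.0]
force: [-1.0, 0.8, 7.2]
finger_gap: 0.0413
grasp_force: 61.2
```

Request:
jog_arm(
  commands=[
    [[0, 0, -0.2], [0, 0, 0], 0],
    [[0, 0, -0.4], [0, 0, 0], 0],
    [[0, 0, -0.4], [0, 0, 0], 0],
    [[0, 0, 0], [0, 0, 0], 0],
  ],
)

```text
clock: 23.0
tcp_pos: [0.5896, -0.2784, 0.0651]
tcp_rot: [3.141, -0.002, -0.0]
force: [-1.1, 0.0, -1.9]
finger_gap: 0.0413
grasp_force: 60.8
```

```bash
python3 - <<'E'
from h import *
c=cam("scene"); cv2.imwrite("pics/g6.png",cv2.resize(c["color"][200:360,230:420,::-1],(712,600)))
E
```

```text
(no output)
```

View pics/g6.png

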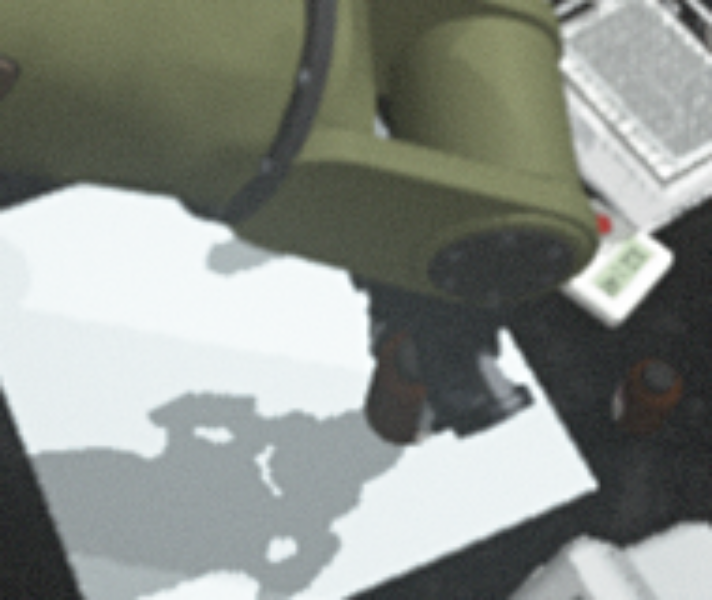

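The amber bottle is held upright on its body and clear of the liner, at about (400,390) in the crop.

Request:
jog_arm(
  commands=[
    [[0, 0, -1], [0, 0, 0], 0],
    [[0, 0, -1], [0, 0, 0], 0],
    [[0, -0.3, -1], [0, 0, 0], 0],
    [[-0.1, -0.7, -1], [0, 0, 0], 0],
    [[-0.2, -0.9, -1], [0, 0, 0], 0],
  ],
)

```text
clock: 23.68
tcp_pos: [0.5814, -0.2303, 0.189]
tcp_rot: [-3.141, 0.001, -0.001]
force: [-0.8, 0.4, -1.4]
finger_gap: 0.0414
grasp_force: 60.9
```

Request:
jog_arm(
  commands=[
    [[-0.2, -0.95, -0.4], [0, 0, 0], 0],
    [[-0.2, -0.95, 0], [0, 0, 0], 0],
    [[-0.2, -0.95, 0], [0, 0, 0], 0],
    [[-0.2, -0.95, 0], [0, 0, 0], 0],
    [[-0.2, -0.95, 0], [0, 0, 0], 0],
  ],
)

```text
clock: 24.3
tcp_pos: [0.5563, -0.1103, 0.1985]
tcp_rot: [-3.141, 0.0, 0.0]
force: [0.0, 0.1, -1.6]
finger_gap: 0.0416
grasp_force: 60.9
```

Request:
jog_arm(
  commands=[
    [[-0.2, -0.95, 0], [0, 0, 0], 0],
    [[-0.2, -0.95, 0], [0, 0, 0], 0],
    [[-0.2, -0.95, 0], [0, 0, 0], 0],
    [[-0.2, -0.95, 0], [0, 0, 0], 0],
    [[-0.2, -0.95, 0], [0, 0, 0], 0],
  ],
)

```text
clock: 24.92
tcp_pos: [0.5312, 0.0084, 0.1987]
tcp_rot: [3.142, 0.0, 0.0]
force: [0.8, -0.7, -0.4]
finger_gap: 0.0415
grasp_force: 60.9
```

Request:
jog_arm(
  commands=[
    [[-0.2, -0.95, 0], [0, 0, 0], 0],
    [[-0.2, -0.95, 0], [0, 0, 0], 0],
    [[-0.2, -0.95, 0], [0, 0, 0], 0],
    [[-0.2, -0.95, 0], [0, 0, 0], 0],
    [[-0.2, -0.95, 0], [0, 0, 0], 0],
  ],
)

```text
clock: 25.55
tcp_pos: [0.506, 0.127, 0.1987]
tcp_rot: [-3.142, 0.0, 0.0]
force: [0.5, -0.1, -0.6]
finger_gap: 0.0413
grasp_force: 60.9
```

Request:
jog_arm(
  commands=[
    [[-0.06, -0.9, 0], [0, 0, 0], 0],
    [[0, -0.9, 0], [0, 0, 0], 0],
    [[0, -0.8, 0], [0, 0, 0], 0],
    [[0, -0.46, 0.4], [0, 0, 0], 0],
    [[0, 0, 0.6], [0, 0, 0], 0],
  ],
)

```text
clock: 26.18
tcp_pos: [0.505, 0.2026, 0.1728]
tcp_rot: [3.142, -0.0, 0.001]
force: [0.9, -0.3, -1.2]
finger_gap: 0.0414
grasp_force: 60.9
```

Request:
jog_arm(
  commands=[
    [[0, 0, 0.3], [0, 0, 0], 0],
    [[0, 0, 0], [0, 0, 0], 0],
  ],
)

```text
clock: 26.42
tcp_pos: [0.505, 0.2014, 0.1655]
tcp_rot: [3.141, 0.001, -0.001]
force: [0.7, -0.4, -1.1]
finger_gap: 0.0415
grasp_force: 60.9
```

```bash
python3 - <<'E'
from h import *
c=cam("scene"); cv2.imwrite("pics/g7.png",cv2.resize(c["color"][100:240,150:310,::-1],(680,595)))
E
```

```text
(no output)
```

View pics/g7.png

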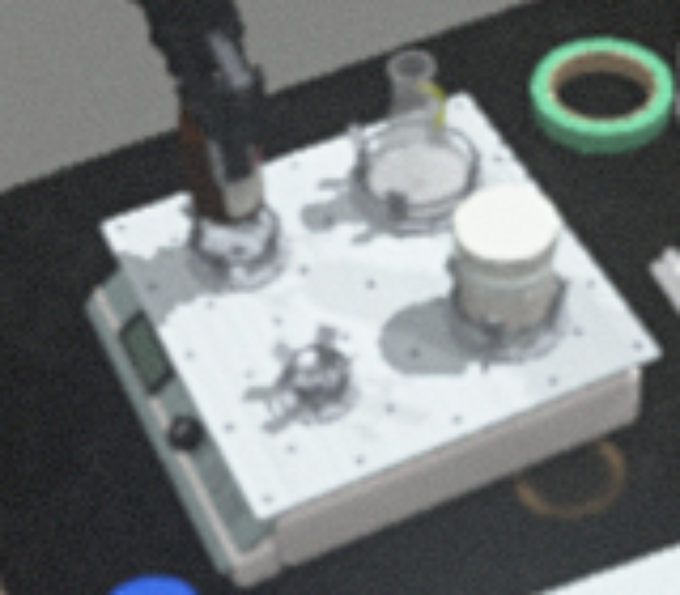

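The bottle is poised above its clamp at (230,200), and the flask and jar are seated. I'm lowering the bottle.

Request:
jog_arm(
  commands=[
    [[0, -0.06, 0.3], [0, 0, 0], 0],
    [[0, 0, 0.4], [0, 0, 0], 0],
    [[0, 0, 0.4], [0, 0, 0], 0],
    [[0, 0, 0.4], [0, 0, 0], 0],
    [[0, 0, 0], [0, 0, 0], 0],
  ],
)

```text
clock: 27.1
tcp_pos: [0.505, 0.2036, 0.1279]
tcp_rot: [3.141, 0.001, -0.0]
force: [0.4, 1.2, -1.9]
finger_gap: 0.0414
grasp_force: 61.1
```

Request:
jog_arm(
  commands=[
    [[0, 0, 0.08], [0, 0, 0], 0],
    [[0, 0, 0.08], [0, 0, 0], 0],
    [[0, 0, 0], [0, 0, 0], 0],
  ],
)

```text
clock: 27.48
tcp_pos: [0.5053, 0.2037, 0.1249]
tcp_rot: [-3.141, -0.0, -0.0]
force: [1.6, 2.0, -1.5]
finger_gap: 0.0414
grasp_force: 61.2
```

Request:
jog_arm(
  commands=[
    [[0, 0, 0.06], [0, 0, 0], 0],
    [[0, 0, 0], [0, 0, 0], 0],
  ],
)

```text
clock: 27.72
tcp_pos: [0.5053, 0.2037, 0.1234]
tcp_rot: [-3.141, -0.0, -0.0]
force: [1.5, 2.0, -0.9]
finger_gap: 0.0417
grasp_force: 61.3
```

Request:
jog_arm(
  commands=[
    [[0, 0, 0.06], [0, 0, 0], 0],
    [[0, 0, 0.04], [0, 0, 0], 0],
    [[0, 0, 0], [0, 0, 0], 0],
  ],
)

```text
clock: 28.1
tcp_pos: [0.5055, 0.2038, 0.1211]
tcp_rot: [-3.141, -0.001, -0.0]
force: [1.6, 2.9, 4.0]
finger_gap: 0.0417
grasp_force: 61.7
```

Request:
jog_arm(
  commands=[
    [[0, 0, 0.05], [0, 0, 0], 0],
    [[0, 0, 0], [0, 0, 0], 0],
  ],
)

```text
clock: 28.35
tcp_pos: [0.5058, 0.2039, 0.121]
tcp_rot: [-3.141, -0.002, 0.0]
force: [-1.8, 1.6, 15.7]
finger_gap: 0.0414
grasp_force: 62.8
```

Request:
jog_arm(
  commands=[
    [[0, 0, 0], [0, 0, 0], 0.7],
    [[0, 0, 0], [0, 0, 0], 1],
    [[0, 0, 0], [0, 0, 0], 1],
    [[0, 0, -0.3], [0, 0, 0], 1],
    [[0, 0, -0.7], [0, 0, 0], 1],
  ],
)

```text
clock: 28.98
tcp_pos: [0.505, 0.2035, 0.145]
tcp_rot: [3.141, 0.001, -0.0]
force: [0.7, -0.6, -0.3]
finger_gap: 0.0856
grasp_force: 0.0
```

Request:
jog_arm(
  commands=[
    [[0, 0, -1], [0, 0, 0], 1],
    [[0, 0, -1], [0, 0, 0], 1],
    [[0, 0.77, -0.3], [0, 0, 0], 1],
    [[0, 1, 0], [0, 0, 0], 1],
    [[0, 1, 0], [0, 0, 0], 1],
  ],
)

```text
clock: 29.6
tcp_pos: [0.5049, 0.1327, 0.2022]
tcp_rot: [3.141, 0.0, -0.0]
force: [0.4, 0.0, -0.5]
finger_gap: 0.0853
grasp_force: 0.0
```

Request:
jog_arm(
  commands=[
    [[0.4, 1, 0], [0, 0, 0], 1],
    [[0.4, 1, 0], [0, 0, 0], 1],
    [[0.4, 1, 0], [0, 0, 0], 1],
    [[0.4, 1, 0], [0, 0, 0], 1],
    [[0.4, 1, 0], [0, 0, 0], 1],
  ],
)

```text
clock: 30.22
tcp_pos: [0.555, 0.0075, 0.2021]
tcp_rot: [3.141, 0.0, -0.001]
force: [0.6, 0.4, -1.5]
finger_gap: 0.0856
grasp_force: 0.0
```

Request:
jog_arm(
  commands=[
    [[0.4, 1, 0], [0, 0, 0], 1],
    [[0.4, 1, 0], [0, 0, 0], 1],
    [[0.4, 1, 0], [0, 0, 0], 1],
    [[0.4, 1, 0], [0, 0, 0], 1],
    [[0.37, 1, 0], [0, 0, 0], 1],
  ],
)

```text
clock: 30.85
tcp_pos: [0.6041, -0.1175, 0.202]
tcp_rot: [3.142, 0.001, -0.001]
force: [0.4, 0.5, 0.4]
finger_gap: 0.0855
grasp_force: 0.0
```

Request:
jog_arm(
  commands=[
    [[0, 1, 0.5], [0, 0, 0], 1],
    [[0, 0, 1], [0, 0, 0], 1],
    [[0, 0, 0.8], [0, 0, 0], 1],
    [[0, 0, 0], [0, 0, 0], 1],
  ],
)

```text
clock: 31.35
tcp_pos: [0.6033, -0.1413, 0.1432]
tcp_rot: [-3.141, 0.003, -0.001]
force: [-0.3, -1.1, 0.3]
finger_gap: 0.0855
grasp_force: 0.0
```

```bash
python3 - <<'E'
from h import *
c=cam("scene"); d=cam("top")
a=np.hstack([cv2.resize(c["color"][100:300,150:350],(400,400)),cv2.resize(d["color"][130:290,145:305],(400,400))]); cv2.imwrite("pics/g8.png",a[:,:,::-1])
E
```

```text
(no output)
```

View pics/g8.png

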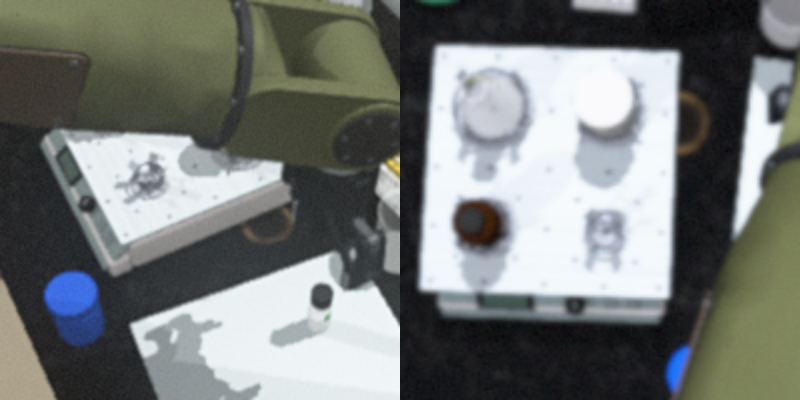

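Flask, jar and bottle are all seated in the top view, with the bottle at (478,225). The vial stands untouched at (320,305) in the left crop.

Request:
jog_arm(
  commands=[
    [[0.06, 0, 0.8], [0, 0, 0], 1],
    [[0, 0, 0.8], [0, 0, 0], 1],
    [[0, 0, 0.8], [0, 0, 0], 1],
    [[0, 0, 0.8], [0, 0, 0], 1],
    [[0, 0, 0.7], [0, 0, 0], 0.8],
  ],
)

```text
clock: 32.08
tcp_pos: [0.6058, -0.1406, 0.0456]
tcp_rot: [-3.141, 0.001, -0.0]
force: [0.1, -0.3, -0.4]
finger_gap: 0.07
grasp_force: 0.0
```

Request:
jog_arm(
  commands=[
    [[0, 0, 0], [0, 0, 0], 0.6],
    [[0, 0, 0], [0, 0, 0], 0.45],
    [[0, 0, 0], [0, 0, 0], 0.35],
    [[0, 0, 0], [0, 0, 0], 0.2],
    [[0, 0, 0], [0, 0, 0], 0],
  ],
)

```text
clock: 32.7
tcp_pos: [0.6064, -0.1406, 0.048]
tcp_rot: [3.141, -0.002, 0.0]
force: [-0.3, 1.7, 5.4]
finger_gap: 0.0237
grasp_force: 59.1
```

Request:
jog_arm(
  commands=[
    [[0, 0, 0], [0, 0, 0], 0],
    [[0, 0, 0], [0, 0, 0], 0],
    [[0, 0, -0.2], [0, 0, 0], 0],
    [[0, 0, -0.8], [0, 0, 0], 0],
    [[0, 0, 0], [0, 0, 0], 0],
  ],
)

```text
clock: 33.33
tcp_pos: [0.6069, -0.141, 0.0745]
tcp_rot: [3.141, -0.004, -0.0]
force: [-0.8, 0.1, -1.2]
finger_gap: 0.0236
grasp_force: 58.8
```

```bash
python3 - <<'E'
from h import *
c=cam("scene"); cv2.imwrite("pics/g9.png",cv2.resize(c["color"][200:320,250:390,::-1],(700,600)))
E
```

```text
(no output)
```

View pics/g9.png

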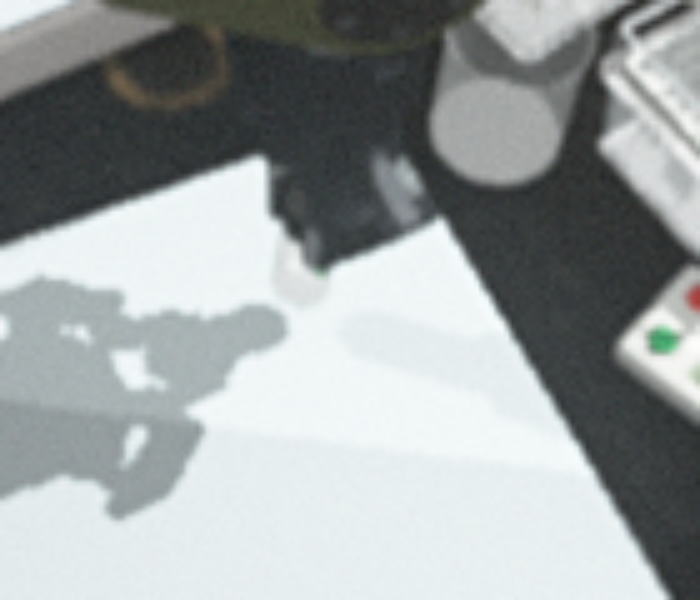

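The vial is held upright by its cap, at (300,270) in the crop, and the beaker hasn't moved.

Request:
jog_arm(
  commands=[
    [[0, 0, -1], [0, 0, 0], 0],
    [[0, 0, -1], [0, 0, 0], 0],
    [[-0.2, -0.4, -1], [0, 0, 0], 0],
    [[-0.4, -0.85, -1], [0, 0, 0], 0],
    [[-0.42, -0.9, -0.6], [0, 0, 0], 0],
  ],
)

```text
clock: 34.0
tcp_pos: [0.5802, -0.0865, 0.1879]
tcp_rot: [3.141, -0.001, -0.0]
force: [0.3, 0.1, -0.6]
finger_gap: 0.0236
grasp_force: 58.9
```

Request:
jog_arm(
  commands=[
    [[-0.42, -0.9, 0], [0, 0, 0], 0],
    [[-0.42, -0.9, 0], [0, 0, 0], 0],
    [[-0.42, -0.9, 0], [0, 0, 0], 0],
    [[-0.42, -0.9, 0], [0, 0, 0], 0],
    [[-0.42, -0.9, 0], [0, 0, 0], 0],
  ],
)

```text
clock: 34.62
tcp_pos: [0.5272, 0.0266, 0.1866]
tcp_rot: [3.142, 0.001, -0.0]
force: [0.8, 0.3, 0.1]
finger_gap: 0.0234
grasp_force: 58.9
```

Request:
jog_arm(
  commands=[
    [[-0.42, -0.9, 0], [0, 0, 0], 0],
    [[-0.42, -0.9, 0], [0, 0, 0], 0],
    [[-0.2, -0.5, 0], [0, 0, 0], 0],
    [[0, 0, 0.3], [0, 0, 0], 0],
    [[0, 0, 0], [0, 0, 0], 0],
  ],
)

```text
clock: 35.25
tcp_pos: [0.5018, 0.0826, 0.1786]
tcp_rot: [3.141, 0.001, -0.0]
force: [0.1, -0.0, -0.3]
finger_gap: 0.0234
grasp_force: 58.9
```

Request:
jog_arm(
  commands=[
    [[0.04, -0.05, 0.3], [0, 0, 0], 0],
    [[0, 0, 0], [0, 0, 0], 0],
  ],
)

```text
clock: 35.5
tcp_pos: [0.5029, 0.084, 0.1712]
tcp_rot: [3.141, 0.001, -0.001]
force: [0.3, -0.5, -1.0]
finger_gap: 0.0238
grasp_force: 58.9
```

```bash
python3 - <<'E'
from h import *
c=cam("scene"); cv2.imwrite("pics/g10.png",cv2.resize(c["color"][120:240,150:290,::-1],(700,600)))
E
```

```text
(no output)
```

View pics/g10.png

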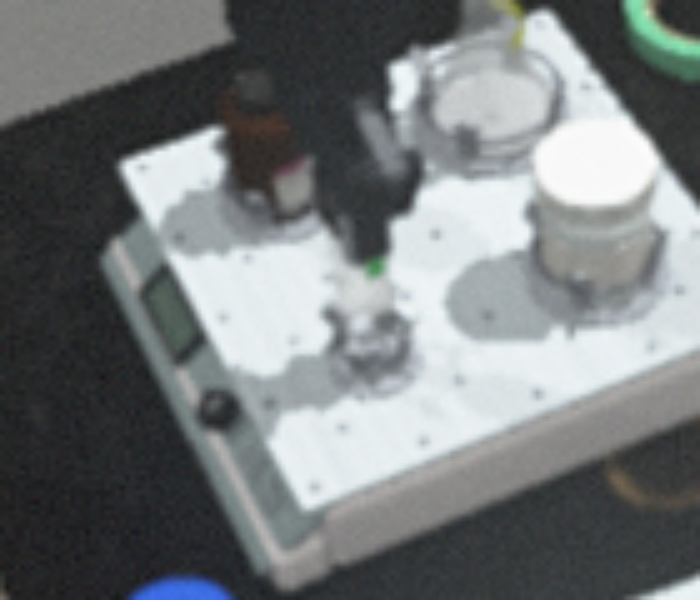

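The vial is right above its clamp at (365,310), and the other three are seated. I'm lowering it: 42 mm, or 1.69 units.

Request:
jog_arm(
  commands=[
    [[0, 0, 0.4], [0, 0, 0], 0],
    [[0, 0, 0.4], [0, 0, 0], 0],
    [[0, 0, 0.4], [0, 0, 0], 0],
    [[0, 0, 0.3], [0, 0, 0], 0],
    [[0, 0, 0], [0, 0, 0], 0],
  ],
)

```text
clock: 36.17
tcp_pos: [0.5027, 0.0843, 0.1339]
tcp_rot: [3.142, 0.001, -0.0]
force: [-0.9, -0.6, -0.5]
finger_gap: 0.0234
grasp_force: 59.0
```

Request:
jog_arm(
  commands=[
    [[0, 0, 0.06], [0, 0, 0], 0],
    [[0, 0, 0.06], [0, 0, 0], 0],
    [[0, 0, 0], [0, 0, 0], 0],
  ],
)

```text
clock: 36.55
tcp_pos: [0.503, 0.0844, 0.1316]
tcp_rot: [-3.142, -0.0, -0.0]
force: [0.4, 0.7, -1.7]
finger_gap: 0.0235
grasp_force: 58.9
```

Request:
jog_arm(
  commands=[
    [[0, 0, 0.05], [0, 0, 0], 0],
    [[0, 0, 0], [0, 0, 0], 0],
  ],
)

```text
clock: 36.8
tcp_pos: [0.503, 0.0844, 0.1302]
tcp_rot: [-3.142, -0.0, -0.0]
force: [-0.5, 0.8, -0.1]
finger_gap: 0.0236
grasp_force: 59.0
```

Request:
jog_arm(
  commands=[
    [[0, 0, 0.05], [0, 0, 0], 0],
    [[0, 0, 0], [0, 0, 0], 0],
  ],
)

```text
clock: 37.05
tcp_pos: [0.503, 0.0844, 0.1291]
tcp_rot: [-3.142, -0.0, -0.0]
force: [1.6, 0.6, 1.1]
finger_gap: 0.0238
grasp_force: 59.1
```

Request:
jog_arm(
  commands=[
    [[0, 0, 0.05], [0, 0, 0], 0],
    [[0, 0, 0], [0, 0, 0], 0],
  ],
)

```text
clock: 37.3
tcp_pos: [0.5034, 0.0844, 0.1289]
tcp_rot: [-3.141, -0.002, -0.0]
force: [-2.9, 0.8, 13.1]
finger_gap: 0.0235
grasp_force: 60.3
```

Request:
jog_arm(
  commands=[
    [[0, 0, 0], [0, 0, 0], 0.5],
    [[0, 0, 0], [0, 0, 0], 0.7],
    [[0, 0, 0], [0, 0, 0], 0.7],
    [[0, 0, -0.3], [0, 0, 0], 0.7],
    [[0, 0, -0.7], [0, 0, 0], 0.7],
  ],
)

```text
clock: 37.92
tcp_pos: [0.5027, 0.0843, 0.1529]
tcp_rot: [3.141, 0.001, -0.0]
force: [-0.4, -0.3, 1.7]
finger_gap: 0.0601
grasp_force: 0.0
```

Request:
jog_arm(
  commands=[
    [[0, 0, -1], [0, 0, 0], 0.7],
    [[0, 0, -1], [0, 0, 0], 0.7],
    [[0, 0, -1], [0, 0, 0], 0.7],
    [[-0.2, 1, 0], [0, 0, 0], 0.7],
    [[-0.2, 1, 0], [0, 0, 0], 0.7],
  ],
)

```text
clock: 38.55
tcp_pos: [0.4928, 0.0339, 0.2285]
tcp_rot: [3.142, -0.001, 0.001]
force: [0.3, 0.0, -0.6]
finger_gap: 0.0599
grasp_force: 0.0
```

Request:
jog_arm(
  commands=[
    [[-0.2, 1, 0], [0, 0, 0], 0.7],
    [[-0.2, 1, 0], [0, 0, 0], 0.7],
    [[-0.2, 1, 0], [0, 0, 0], 0.7],
    [[-0.2, 1, 0], [0, 0, 0], 0.7],
    [[-0.2, 1, 0], [0, 0, 0], 0.7],
  ],
)

```text
clock: 39.17
tcp_pos: [0.4677, -0.0915, 0.2283]
tcp_rot: [3.141, -0.0, -0.0]
force: [1.0, 0.6, 0.1]
finger_gap: 0.0597
grasp_force: 0.0
```

Request:
jog_arm(
  commands=[
    [[-0.2, 1, 0], [0, 0, 0], 0.7],
    [[-0.2, 1, 0], [0, 0, 0], 0.7],
    [[-0.2, 1, 0], [0, 0, 0], 0.7],
    [[-0.2, 1, 0], [0, 0, 0], 0.7],
    [[0, 0, 0], [0, 0, 0], 0.7],
  ],
)

```text
clock: 39.8
tcp_pos: [0.4477, -0.1917, 0.2281]
tcp_rot: [3.141, -0.0, -0.002]
force: [0.5, -0.3, 0.4]
finger_gap: 0.0596
grasp_force: 0.0
```

```bash
python3 - <<'E'
from h import *
c=cam("scene"); d=cam("top"); P=cloud(d)
for k,(w,z) in dict(flask=((.6245,.202),.177),jar=((.6228,.082),.157),bottle=((.5045,.2035),.161),vial=((.5027,.0838),.157)).items():
    q=P[np.linalg.norm(P[...,:2]-w,axis=2)<.035]; q=q[q[:,2]>.125]; t=np.percentile(q[:,2],92); q=q[q[:,2]>t-.008]
    print(k,"top z",t.round(3),"expected",z,"centre",((q.min(0)+q.max(0))/2).round(4)[:2],w)
a=np.hstack([cv2.resize(c["color"][100:240,150:290],(400,400)),cv2.resize(d["color"][100:260,145:305],(400,400))]); cv2.imwrite("pics/g11.png",a[:,:,::-1])
E
```

```text
flask top z 0.176 expected 0.177 centre [0.6255 0.2028] (0.6245, 0.202)
jar top z 0.158 expected 0.157 centre [0.6234 0.0853] (0.6228, 0.082)
bottle top z 0.161 expected 0.161 centre [0.5043 0.2037] (0.5045, 0.2035)
vial top z 0.157 expected 0.157 centre [0.5017 0.084 ] (0.5027, 0.0838)
```

View pics/g11.png

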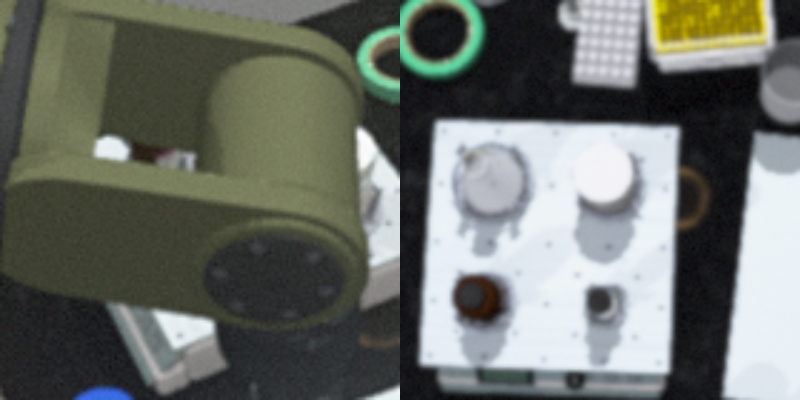

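All four vessels stand in their own clamps. Their top heights are within 1 mm of the fully seated values, and the beaker is in its place.

```bash
python3 -c "
from cell import order
print(order.job_done())"
```

```text
the job is handed in; nothing more can be done
None
```

The job is handed in: the flask, jar, amber bottle and vial were placed in that order, each upright and fully down in its own clamp, with the beaker untouched, at about 40 s of the 112 s allowed.

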